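# Dress the spice display on a fair counter

## Task

Set this fair stall's display straight without shifting the two filled baskets or the other things on the counter: stand the price sign upright about a finger's width behind the round walnut basket (behind means on the robot's side), centred on the basket and with its card square to the row of baskets; stand the taller of the two jars in the row itself, midway between the baskets; and lay the metal scoop flat about a finger's width behind the rectangular basket, centred along its long side and parallel to it, with the handle to the robot's right. Set things down rather than dropping them, and leave them standing free.

Things in the scene. Friction and masses are not known exactly. Their poses are not given: they have to be found in the camera images.
- rect_basket: Rectangular wicker basket of cinnamon sticks, loose, 0.75 kg: 120 mm deep (x) by 170 mm long (y), rim 50 mm high, goods heaped to 66 mm. Origin: centre of underside. x points away from the robot (within 9 degrees of the robot's x), y along the row of baskets to the robot's left. It is the left or the right one of the row; the space between the baskets is 125 to 145 mm.
- round_basket: Round wicker basket of walnuts, loose, 0.75 kg, 150 mm in diameter, rim 50 mm high, goods heaped to 65 mm. Origin: centre of its underside. It stands in one row with the rectangular basket: its centre lies on that basket's y axis, and its own axes are parallel to that basket's.
- sign_card (a point): Price-sign stand, loose, 0.2 kg: foot 50 (x) by 80 (y) by 12 mm high, 12 mm stem, and an upright blank card 8 mm thick (x), 100 wide (y), from 110 to 170 mm above the counter; it can be pinched from above. This point: the card's centre, 140 mm above the underside, right over the foot's centre; x square to the card, faces alike. Starts between the baskets, up to 30 degrees askew to them.
- jar_mid (a point): Taller of two screw-top glass jars of whole pepper, loose, about 0.3 kg: 60 mm in diameter, lid included, 125 mm high. This point is on its axis half-way up, 62.5 mm above the underside; z up.
- scoop_grip (a point): Aluminium scoop, loose, 0.13 kg, lying flat at any yaw, 190 mm long: trough 105 long, 60 wide, 36 high, open at the front; behind it a straight level round handle, 20 mm thick, 85 long. This point: on the handle's axis, 30 mm above the underside, 50 mm from the handle's free end. x points along the scoop from handle to trough, z up.
- scoop_mid (a point): The same scoop's middle: half-way along its 190 mm length, 18 mm above the underside, 45 mm from scoop_grip along x. Same axes.
- short_jar: Bystander: the shorter jar, 60 mm in diameter, 75 mm high. Origin: centre of its underside.
- pump_bottle: Bystander: pump bottle, 52 mm in diameter, 176 mm high, with a spout reaching 38 mm from its axis. Origin: centre of its underside.
- card_holder: Bystander: dark card holder, 55 by 100 mm, 60 mm high, on the visitors' side of the row. Origin: centre of its underside.
- cups: Bystander: upside-down stack of tasting cups, light, 70 mm in diameter, 80 mm high, on the robot's side of the row, behind the space between the baskets. Origin: centre of its underside.

How it is judged:
By the outcome, as a careful person would: the job done as asked, in the order asked, and still so for the second after the job is handed in, with the robot touching nothing.
It also fails if it takes over 72 s, if anything falls off the work surface, if the arm or the gripper's body presses on something with over 40 N, if the wrist force passes 120 N, or if a joint passes its speed limit or range.

## Robot

A 6-joint arm with a two-finger parallel gripper is mounted at the origin on the work surface. World frame = base frame: x ahead of the robot, y to its left, z up, the work surface at z = 0. Lengths are in m, angles in degrees, forces in N, time in s.
With the tool pointing down it reaches from about 0.4 to 0.825 m from the base axis. Payload 7 kg.
Tool frame: the origin (TCP) lies at the very end of the fingers, on their centre line; the grasp point (between the pads) lies 19 mm behind it (r.hold_point_z is the distance from the TCP to the grasp point, in m); x points along the fingers, y is the direction in which the jaws open and shut, and the axes are right-handed (so a half turn about x gives the same grasp; the last joint's range is limited). The gripper opens to 88 mm and grips with 3 to 60 N. Pads are 19 mm wide; open, the fingers measure 130 mm over their backs; the gripper's body (78 mm by 193 mm) begins 47 mm behind the grasp point.
Start: joints at [-51.274, 20.546, 0.682, 0, -70.136, -16.507], TCP at [0.255, -0.625, 0.227] pointing down, gripper open.
Joint ranges: [-176.03, 176.03], [-82.01, 121.73], [-58.28, 71.71], [-173.87, 95.51], [-174.79, -0.11], [-173.66, 173.66]. Speed limits (degrees/s): [136.94, 136.94, 172.46, 180, 180, 180].

## Interface

Orientations are given as [roll, pitch, yaw] about the fixed x, y, z axes, in that order (R = Rz(yaw) Ry(pitch) Rx(roll)).
In Python, from plant import r gives the robot as it stands. The module is installed in compiled form; this text tells all that it offers.
- The arm moves only by the shell command python3 -m creep 'ROWS' [FORCE]. ROWS is JSON, a list of rows, each a list of 7 numbers: the turn, a rotation vector about the tool's x, y, z in rad, then the shift along the tool's x, y, z in cm, then the opening in per cent of the stroke, from 0 (shut) to 100 (fully open). In form: [[rx, ry, rz, x, y, z, fingers], ...]. A call has 1 to 8 rows; each row shifts and turns the commanded pose from where the row before left it, along the tool's axes as they then stand; what a row does not reach is not made up. A row lasts 1/10 s, in which the tool goes at most 50 mm and 8.59 degrees, less where a joint would pass 70% of its speed; a pose out of reach is approached as far as the arm can. A call is refused whole if a number of a shift passes 5 or a number of a turn 0.15, either way. A call with a gripper value outside its range is refused whole. The fingers move at their own pace and stop on an object; FORCE is the grip in N (left out, the last holds). Time passes only in rows, so rows that do not move let the fingers close. It gives the time, the measured TCP pose, the force and the opening at its end, in the units of the state.
- r.get_state(): the state, without advancing time (a new reading comes with each control period).
- r.capture(name): name is "scene" or "top" or "wrist"; returns (picture, depth): 420x560x3 uint8, blue, green, red; 420x560 float32, m along the optical axis (not along the pixel's ray), 0 where there is no reading.
- r.camera_info(name): a dict with "fovy" (degrees; the focal length in pixels is half the picture's height over the tangent of half this angle, whatever the lens; pixels are square), "cx", "cy" (the principal point, pixels), "camera_from_world" (4x4, takes a point from world to camera coordinates). Camera axes: x right, y down, z forward; pixel columns grow to the right and rows downward; lengths in m; the calibration is good to about 2 mm. A picture is of the moment at which its call begins: read the wrist's pose just before it. camera_info takes no time and is no camera call; for the wrist camera it gives the pose at the moment of the call.
- r.close_job(): hands the job in, once; it reports no verdict.
Trained networks look in the newest picture that a camera, given by its name, has taken for a name from the list of things; names that differ only in an ending like _2 or _b are one class to them, and where a whole thing is asked for, a point or a joint stands for the part that bears it (a point fixed in the world has none). Each returns a list of dicts, best first, with "score" (0 to 1); they miss things now and then, are a little off and sometimes report something else, mostly with a low value. They report only what shows in the picture. A call takes as long as a camera call.
- r.look_for(query, camera): "rect" ([left, top, right, bottom] in pixels, round what is visible of it).
- r.masks_of(query, camera): "pixels" (420x560 bool, what is visible of it) and "rect" ([left, top, right, bottom] in pixels, round what is visible of it).
The state is a dict: "time_s": time; "joints": joint angles; "qd": joint speeds; "joint_torque": joint torques, N m; "tcp_pos": TCP position; "eef_rot": TCP orientation; "contact_force": force on the tool from outside, world axes, zero at the start; "moment": the same for the moment, N m; "gripper_width": finger opening in m.
Only numpy, scipy, OpenCV 4.12 (cv2) and the standard library are available. Lean on these libraries where they do the work, as an engineer would, in place of code of your own. Each camera call takes 0.05 s, during which the arm holds its last target. There are 200 camera calls.

## Working session

There is one attempt and no reset: what is moved stays moved. The work goes in short steps, Python scripts to look and compute and a shell command to move; the robot and the scene stay as the last step left them, time stands still between calls to the robot, and variables do not carry over. Pictures are saved under pics/ and viewed, about 8 in all and at most 12, crops included, and the job is handed in when it is done.

```bash
mkdir -p pics; cat > h.py <<'E'
import numpy as np, cv2
from plant import r
from scipy.spatial.transform import Rotation as R
def cloud(cam,dep,ci):
    f=210/np.tan(np.radians(ci["fovy"])/2)
    v,u=np.mgrid[:420,:560]
    P=np.stack([(u-ci["cx"])/f*dep,(v-ci["cy"])/f*dep,dep],-1)
    T=np.linalg.inv(np.array(ci["camera_from_world"]))
    W=P@T[:3,:3].T+T[:3,3]; W[dep<=0]=np.nan
    return W
def shot(cam,save=None):
    ci=r.camera_info(cam); im,d=r.capture(cam)
    if save: cv2.imwrite('pics/'+save,im)
    return im,cloud(cam,d,ci)
E
python3 - <<'E'
from h import *
s=r.get_state();print(s)
for c in("scene","top"):
    im,W=shot(c,c+'0.png')
    np.save(c+'0.npy',W)
    for n in ["rect_basket","round_basket","sign_card","jar_mid","scoop_grip","short_jar","pump_bottle","card_holder","cups"]:
        m=r.masks_of(n,c)
        for k in m[:2]:
            p=W[k["pixels"]];p=p[~np.isnan(p[:,0])]
            if len(p)<5: continue
            zt=np.percentile(p[:,2],98); t=p[p[:,2]>zt-.012]
            rc=cv2.minAreaRect((t[:,:2]*1000).astype(np.float32))
            ra=cv2.minAreaRect((p[:,:2]*1000).astype(np.float32))
            print(c,n,round(k["score"],2),k["rect"],len(p),"z",zt.round(3),"top",np.round(rc[0]),np.round(rc[1]),round(rc[2],1),"all",np.round(ra[0]),np.round(ra[1]),round(ra[2],1))
E
```

```text
{'time_s': 0.0, 'joints': array([-5.12728655e+01,  2.05916670e+01,  6.32175462e-01, -2.35952898e-02,
       -7.01343929e+01, -1.65061853e+01]), 'qd': array([-0.0329999 , -0.02071843, -0.07298641,  0.07351384,  0.00241958,
        0.0201542 ]), 'joint_torque': array([-1.66404584e-04, -5.82722425e+01,  2.93034464e+01,  6.99691951e+00,
        6.51130467e-03, -1.88996282e-04]), 'tcp_pos': array([ 0.25506359, -0.62440823,  0.22559699]), 'eef_rot': array([ 93.2152475 ,  89.90353008, 115.42816048]), 'contact_force': array([ 0.12118168, -0.17513949,  0.42586398]), 'moment': array([-0.01414953, -0.01749717, -0.02444313]), 'gripper_width': 0.08778012366356888}
scene round_basket 0.57 [289.2, 198.8, 345.8, 252.8] 2276 z 0.063 top [613. 115.] [138. 139.] 20.0 all [611. 117.] [149. 149.] 37.5
scene sign_card 0.97 [242.5, 194.3, 289.5, 253.8] 1448 z 0.17 top [591. -29.] [98. 14.] 58.9 all [502.  -5.] [ 96. 253.] 75.2
scene jar_mid 0.93 [88.5, 240.0, 126.8, 296.7] 1419 z 0.127 top [ 495. -405.] [57. 62.] 46.4 all [ 440. -399.] [ 65. 177.] 78.5
scene scoop_grip 0.89 [367.0, 143.6, 390.4, 193.0] 741
[... 1249 characters left out ...]
9, 163.7, 281.7] 854 z 0.043 top [494. 432.] [ 62. 158.] 48.5 all [509. 426.] [ 73. 189.] 48.7
top short_jar 0.84 [133.8, 191.8, 156.6, 211.6] 376 z 0.082 top [676. 398.] [56. 57.] 64.1 all [676. 397.] [56. 59.] 52.4
top pump_bottle 0.91 [385.4, 182.5, 410.5, 212.4] 401 z 0.177 top [ 704. -398.] [41. 13.] 4.1 all [ 707. -417.] [50. 99.] 39.9
top card_holder 0.72 [268.7, 177.6, 301.6, 202.3] 538 z 0.065 top [715. -48.] [89. 40.] 74.9 all [721. -50.] [101.  57.] 77.2
top cups 0.78 [261.1, 263.0, 283.8, 283.9] 376 z 0.084 top [452.  -2.] [49. 49.] 0.6 all [455.  -5.] [68. 68.] 0.9
top cups 0.57 [132.5, 191.3, 155.8, 209.9] 373 z 0.082 top [677. 399.] [57. 57.] 6.6 all [677. 398.] [58. 57.] 20.1
```

```bash
python3 -c "
import cv2,numpy as np
a=cv2.imread('pics/scene0.png');b=cv2.imread('pics/top0.png')
cv2.imwrite('pics/both.png',cv2.resize(np.vstack([a,b]),(400*560//420*1,800*1))[:, :] if 0 else cv2.resize(np.hstack([a,b]),(800,300)))"
```

```text
(no output)
```

View pics/top0.png

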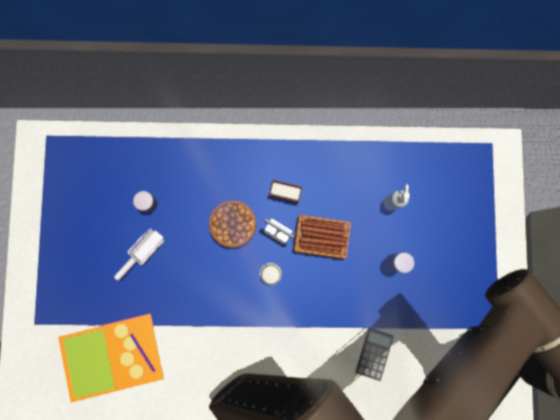

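View pics/scene0.png

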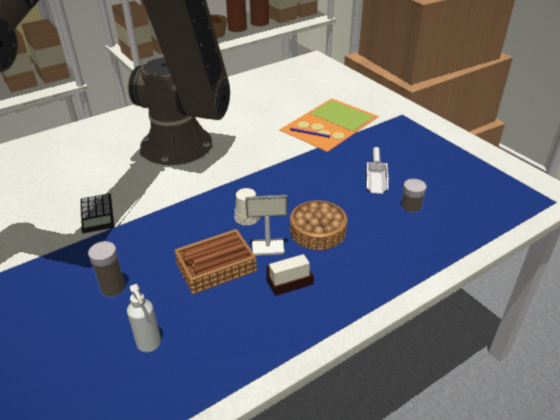

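The top view shows the round basket on the left (233,224), the rectangular one on the right (322,237), and the sign between them (279,231). The tall jar is at (403,263), the scoop at (140,255) with its handle toward lower left, and the cups at (271,273). The scene view agrees. From the centres, the row's yaw is about -7° and the gap about 129 mm, which fits the spec.

```bash
cat >> h.py <<'E'
def tool():
    s=r.get_state(); return np.array(s["tcp_pos"]),R.from_euler('xyz',s["eef_rot"],degrees=True),s
def go(x,y,z,phi):
    """shift (cm, tool axes) and turn about tool x (rad) needed to reach x,y,z (m), jaw direction phi (deg)"""
    p,T,s=tool(); M=T.as_matrix(); f=np.degrees(np.arctan2(M[1,1],M[0,1]))
    print("tcp",p.round(4),"jaw",round(f,1),"j1,j6",s["joints"][[0,5]].round(1),"tilt",(M[:2,0]).round(4),"w",round(s["gripper_width"],4),"t",round(s["time_s"],2),"F",np.round(s["contact_force"],1))
    d=(np.array([x,y,z])-p)*100
    print("shift",(M.T@d).round(2))
    c,k=np.cos(np.radians(phi)),np.sin(np.radians(phi))
    G=np.array([[0,c,k],[0,k,-c],[-1,0,0]])
    for g in (G,G*[1,-1,-1]):
        print("turn",R.from_matrix(M.T@g).as_rotvec().round(3),"shift after turn",(g.T@d).round(2))
E
python3 -c "
from h import *
go(.591,-.027,.26,-31)"
```

```text
tcp [ 0.2552 -0.6249  0.2266] jaw 112.2 j1,j6 [-51.3 -16.5] tilt [-0. -0.] w 0.0876 t 1.0 F [ 0.4 -0.1  0.1]
shift [-3.34 42.65 53.69]
turn [2.5 0.  0. ] shift after turn [ -3.34  -2.01 -68.54]
turn [-0.642 -0.     0.   ] shift after turn [-3.34  2.01 68.54]
```

```bash
python3 -m creep '[[-0.128,0,0,-0.7,0,0,100],[-0.128,0,0,-0.7,0,0,100],[-0.128,0,0,-0.7,0,0,100],[-0.128,0,0,-0.7,0,0,100],[-0.13,0,0,-0.6,0,0,100],[0,0,0,0,0.5,3,100],[0,0,0,0,0.5,4.8,100],[0,0,0,0,0.5,4.8,100]]' 20
python3 -m creep '[[0,0,0,0,0.5,4.8,100],[0,0,0,0,0,4.8,100],[0,0,0,0,0,4.8,100],[0,0,0,0,0,4.8,100],[0,0,0,0,0,4.8,100],[0,0,0,0,0,4.8,100],[0,0,0,0,0,4.8,100],[0,0,0,0,0,4.8,100]]'
python3 -c "
from h import *
go(.591,-.027,.26,-31)"
```

```text
time_s: 1.8
tcp_pos: [0.3073, -0.5081, 0.2601]
eef_rot: [75.7, 90.0, 134.6]
contact_force: [2.2, 0.1, 0.4]
gripper_width: 0.0874
time_s: 2.6
tcp_pos: [0.5014, -0.1755, 0.261]
eef_rot: [-61.3, 89.9, -2.3]
contact_force: [0.8, -0.5, -0.3]
gripper_width: 0.0874
tcp [ 0.5014 -0.1755  0.261 ] jaw 149.0 j1,j6 [  1.9 -32.9] tilt [ 0.001 -0.   ] w 0.0874 t 2.6 F [ 0.8 -0.5 -0.3]
shift [ 0.11 -0.03 17.34]
turn [-3.141e+00 -1.000e-03  1.000e-03] shift after turn [  0.1    0.03 -17.34]
turn [0.    0.    0.001] shift after turn [ 0.1  -0.03 17.34]
```

```bash
python3 -m creep '[[0,0,0,0,0,4.5,100],[0,0,0,0,0,4.5,100],[0,0,0,0,0,4.5,100],[0,0,0,0,0,3,100],[0,0,0,0,0,0.8,100],[0,0,0,0,0,0,100]]'
cat > see.py <<'E'
from h import *
import sys
im,W=shot("wrist",sys.argv[1])
for n in sys.argv[2:]:
    for k in r.masks_of(n,"wrist")[:2]:
        p=W[k["pixels"]];p=p[~np.isnan(p[:,0])]
        if len(p)<20: continue
        zt=np.percentile(p[:,2],98); t=p[p[:,2]>zt-.012]
        rc=cv2.minAreaRect((t[:,:2]*1000).astype(np.float32)); ra=cv2.minAreaRect((p[p[:,2]>.006][:,:2]*1000).astype(np.float32))
        print(n,round(k["score"],2),np.round(k["rect"]),len(p),"z",zt.round(4),"top",np.round(rc[0],1),np.round(rc[1]),round(rc[2],1),"all",np.round(ra[0],1),np.round(ra[1]),round(ra[2],1))
np.save("wrist.npy",W)
E
python3 see.py w1.png sign_card rect_basket round_basket cups card_holder
python3 -c "
from h import *
go(.591,-.027,.26,-31)"
```

```text
time_s: 3.2
tcp_pos: [0.5901, -0.0282, 0.2601]
eef_rot: [137.3, 90.0, -163.6]
contact_force: [-0.3, -0.5, -0.1]
gripper_width: 0.0878
sign_card 0.67 [256. 140. 299. 280.] 3607 z 0.1702 top [589.7 -26.1] [100.   8.] 59.4 all [607.1   4.3] [170.  50.] 60.3
rect_basket 0.59 [257. 140. 301. 278.] 3674 z 0.1702 top [589.7 -26.1] [100.   8.] 59.4 all [6.048e+02 1.000e-01] [160.  50.] 60.3
round_basket 0.71 [267. 222. 377. 349.] 7107 z 0.0618 top [592.6  74.8] [233. 117.] 54.1 all [592.1  77.4] [233. 125.] 52.3
round_basket 0.68 [132. 169. 216. 263.] 4625 z 0.061 top [694.6 -60. ] [113.  87.] 36.5 all [697.3 -43.8] [ 98. 121.] 64.1
cups 0.68 [361. 100. 445. 164.] 4296 z 0.0807 top [452.2  -3.4] [53. 52.] 35.8 all [455.2  -5.4] [64. 60.] 86.6
card_holder 0.82 [134. 167. 214. 262.] 4553 z 0.061 top [690.2 -41.8] [ 94. 105.] 63.3 all [696.6 -43.8] [ 98. 120.] 64.8
tcp [ 0.5894 -0.0302  0.2609] jaw 148.9 j1,j6 [ 16.  -47.1] tilt [0.0004 0.0001] w 0.0877 t 3.5 F [ 0.4 -1.1 -0.5]
shift [0.09 0.03 0.35]
turn [ 3.14  0.   -0.  ] shift after turn [ 0.09 -0.02 -0.35]
turn [-0.001  0.     0.   ] shift after turn [0.09 0.02 0.35]
```

View pics/w1.png

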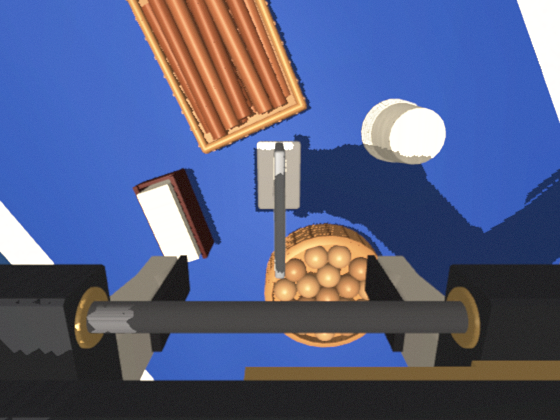

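The wrist view shows the card edge-on between the open fingers (x about 280, y 145–275), with the foot at (279,175) and the round basket at (325,285). The sign is well aligned, so I'll go down and pinch it.

```bash
python3 -m creep '[[0,0,0,2,0,0.3,100],[0,0,0,3.5,0,0,100],[0,0,0,3.5,0,0,100],[0,0,0,2.5,0,0,100],[0,0,0,1.3,0,0,100],[0,0,0,0,0,0,100],[0,0,0,0,0,0,0],[0,0,0,0,0,0,0]]' 20
python3 -m creep '[[0,0,0,0,0,0,0],[0,0,0,0,0,0,0],[0,0,0,0,0,0,0],[0,0,0,0,0,0,0]]'
python3 - <<'E'
from h import *
from scipy.optimize import least_squares
# combined basket fit from top0/scene0/wrist clouds: points 45..75mm high near baskets
for f in("top0","scene0","wrist"):
    W=np.load(f+".npy").reshape(-1,3);W=W[~np.isnan(W[:,0])]
    ri=W[(np.hypot(W[:,0]-.612,W[:,1]-.117)<.09)&(W[:,2]>.042)&(W[:,2]<.056)]
    c=least_squares(lambda q:np.clip(np.hypot(ri[:,0]-q[0],ri[:,1]-q[1])-.071,-.02,.02),[.612,.117],loss='soft_l1',f_scale=.004).x
    hp=W[(np.hypot(W[:,0]-.612,W[:,1]-.117)<.09)&(W[:,2]>.04)&(W[:,2]<.07)]
    a=cv2.minEnclosingCircle((hp[:,:2]*1000).astype(np.float32))
    bx=W[(abs(W[:,0]-.577)<.095)&(abs(W[:,1]+.17)<.12)&(W[:,2]>.04)&(W[:,2]<.075)]
    b=cv2.minAreaRect((bx[:,:2]*1000).astype(np.float32)) if len(bx) else None
    print(f,len(ri),c.round(4),"circ",np.round(a[0],1),round(a[1],1),"rect",b,len(bx))
go(.4965,.131,.2,-7)
E
```

```text
time_s: 4.3
tcp_pos: [0.5924, -0.0265, 0.1343]
eef_rot: [-51.3, 89.8, 7.7]
contact_force: [-0.0, 1.1, 0.3]
gripper_width: 0.077
time_s: 4.7
tcp_pos: [0.5914, -0.0264, 0.1328]
eef_rot: [-39.9, 90.0, 19.1]
contact_force: [-1.5, -0.2, -0.1]
gripper_width: 0.045
top0 1091 [0.6113 0.1194] circ [611.4 120. ] 75.0 rect ((574.3212280273438, -168.8622589111328), (170.70570373535156, 119.94188690185547), 82.6839828491211) 1899
scene0 1202 [0.608  0.1197] circ [609.  117.5] 79.1 rect ((574.2109375, -170.07742309570312), (169.96539306640625, 125.61517333984375), 82.61009216308594) 2456
wrist 4326 [0.6016 0.131 ] circ [610.2 120.4] 75.0 rect ((573.8146362304688, -161.95443725585938), (157.4867706298828, 119.74494171142578), 82.74501037597656) 17217
tcp [ 0.5914 -0.0264  0.1328] jaw 149.0 j1,j6 [ 16.3 -47.3] tilt [0.0004 0.0001] w 0.045 t 4.7 F [-1.5 -0.2 -0.1]
shift [-6.72 16.24  8.61]
turn [ 2.723  0.    -0.   ] shift after turn [ -6.72 -11.34 -14.47]
turn [-0.419  0.     0.   ] shift after turn [-6.72 11.34 14.47]
```

```bash
python3 -m creep '[[0,0,0,0,0,0,0],[0,0,0,0,0,0,0],[0,0,0,0,0,0,0],[0,0,0,0,0,0,0],[0,0,0,0,0,0,0],[0,0,0,0,0,0,0],[0,0,0,-0.5,0,0,0],[0,0,0,-1.5,0,0,0]]'
python3 -m creep '[[0,0,0,-2.5,0,0,0],[0,0,0,-3,0,0,0],[0,0,0,-2.5,0,0,0],[0,0,0,0,0,0,0]]'
python3 -c "
from h import *
go(.4959,.1347,.2335,-7.3)"
```

```text
time_s: 5.5
tcp_pos: [0.5902, -0.0267, 0.1514]
eef_rot: [128.6, 89.8, -172.4]
contact_force: [-0.4, 0.2, -2.3]
gripper_width: 0.0078
time_s: 5.9
tcp_pos: [0.5934, -0.0265, 0.237]
eef_rot: [-53.6, 89.6, 5.4]
contact_force: [-0.3, 0.8, -1.2]
gripper_width: 0.008
tcp [ 0.5934 -0.0265  0.237 ] jaw 149.0 j1,j6 [ 16.3 -47.3] tilt [0.0068 0.0006] w 0.008 t 5.9 F [-0.3  0.8 -1.2]
shift [ 0.3  16.65  8.8 ]
turn [ 2.729  0.009 -0.004] shift after turn [  0.35 -11.72 -14.75]
turn [-0.413  0.003  0.006] shift after turn [ 0.35 11.72 14.75]
```

```bash
python3 -m creep '[[-0.07,0,0,0,0,0,0],[-0.09,0,0,0,0,0,0],[-0.09,0,0,0,0,0,0],[-0.09,0,0,0,0,0,0],[-0.073,0,0,0,0,0,0],[0,0,0,0,1.2,1.5,0],[0,0,0,0,2.2,2.8,0],[0,0,0,0,2.4,3,0]]'
python3 -m creep '[[0,0,0,0,2.4,3,0],[0,0,0,0,2,2.6,0],[0,0,0,0,1.2,1.5,0],[0,0,0,0,0.3,0.4,0],[0,0,0,0,0,0,0],[0,0,0,0,0,0,0]]'
python3 -c "
from h import *
go(.4959,.1347,.1335,-7.3)
im,W=shot('top','t1.png');im,W=shot('scene','s1.png')
P=W.reshape(-1,3);P=P[(abs(P[:,0]-.496)<.09)&(abs(P[:,1]-.13)<.08)]
c=P[(P[:,2]>.17)&(P[:,2]<.3)]
print(np.histogram(P[:,2],20))"

```

```text
time_s: 6.7
tcp_pos: [0.5423, 0.0535, 0.2316]
eef_rot: [113.2, 89.9, -164.2]
contact_force: [0.9, 0.9, -1.7]
gripper_width: 0.0081
time_s: 7.3
tcp_pos: [0.4944, 0.1348, 0.2323]
eef_rot: [144.0, 90.0, -133.4]
contact_force: [0.5, -0.7, -2.0]
gripper_width: 0.0076
tcp [0.4944 0.1348 0.2323] jaw 172.7 j1,j6 [ 37.2 -44.6] tilt [-0.0003 -0.0004] w 0.0076 t 7.3 F [ 0.5 -0.7 -2. ]
shift [ 9.88 -0.16  0.02]
turn [ 3.141e+00 -0.000e+00  1.000e-03] shift after turn [ 9.88  0.15 -0.01]
turn [-0.001 -0.    -0.   ] shift after turn [ 9.88 -0.15  0.01]
(array([  49,    0,    0,    0,    0,    0,    0,    0,    0,    0,    0,
       1389,  628,  119,  432,  587, 1246, 1039, 1197, 1319]), array([-0.75986749, -0.69261891, -0.62537032, -0.55812174, -0.49087316,
       -0.42362458, -0.356376  , -0.28912742, -0.22187884, -0.15463026,
       -0.08738168, -0.0201331 ,  0.04711548,  0.11436406,  0.18161264,
        0.24886122,  0.3161098 ,  0.38335838,  0.45060696,  0.51785554,
        0.58510412]))
```

```bash
python3 -m creep '[[0,0,0,1.5,-0.1,0,0],[0,0,0,2.5,0,0,0],[0,0,0,2.5,0,0,0],[0,0,0,1.8,0,0,0],[0,0,0,0.8,0,0,0],[0,0,0,0.4,0,0,0],[0,0,0,0.2,0,0,0],[0,0,0,0.1,0,0,0]]'
python3 -m creep '[[0,0,0,0.1,0,0,0],[0,0,0,0,0,0,0]]'
python3 -c "
from h import *
go(.4959,.1347,.1335,-7.3)
im,W=shot('scene','s2.png')
k=r.masks_of('sign_card','scene')
for k in k[:1]:
  p=W[k['pixels']];p=p[~np.isnan(p[:,0])];print(k['score'],len(p))
  f=p[(p[:,2]<.03)&(abs(p[:,0]-.49)<.06)&(abs(p[:,1]-.13)<.08)];print(len(f),np.percentile(f[:,2],[5,50,90,98]) if len(f) else '')"

```

```text
time_s: 8.2
tcp_pos: [0.4958, 0.1352, 0.1352]
eef_rot: [-54.8, 89.9, 27.8]
contact_force: [0.1, -0.2, -2.0]
gripper_width: 0.0079
time_s: 8.4
tcp_pos: [0.4954, 0.1352, 0.134]
eef_rot: [-47.5, 89.9, 35.2]
contact_force: [-0.1, 0.5, -1.6]
gripper_width: 0.008
tcp [0.4954 0.1352 0.134 ] jaw 172.7 j1,j6 [ 37.2 -44.5] tilt [0.0007 0.0005] w 0.008 t 8.4 F [-0.1  0.5 -1.6]
shift [ 0.05 -0.05 -0.05]
turn [ 3.141e+00  1.000e-03 -1.000e-03] shift after turn [0.05 0.05 0.05]
turn [-0.001  0.001  0.001] shift after turn [ 0.05 -0.05 -0.05]
```

```bash
for i in 1 2; do :; done; python3 -m creep '[[0,0,0,0.1,0,0,0],[0,0,0,0,0,0,0]]'; python3 -m creep '[[0,0,0,0.1,0,0,0],[0,0,0,0,0,0,0]]'
```

```text
time_s: 8.7
tcp_pos: [0.4952, 0.1351, 0.1326]
eef_rot: [10.1, 90.0, 92.7]
contact_force: [0.8, -0.5, -1.0]
gripper_width: 0.0077
time_s: 8.9
tcp_pos: [0.4954, 0.135, 0.1323]
eef_rot: [-99.1, 90.0, -16.4]
contact_force: [-1.8, -1.4, 4.6]
gripper_width: 0.0079
```

```bash
python3 -m creep '[[0,0,0,0,0,0,30],[0,0,0,0,0,0,60],[0,0,0,0,0,0,60],[0,0,0,0,0,0,60],[0,0,0,-1,0,0,60],[0,0,0,-3,0,0,60],[0,0,0,-4,0,0,100],[0,0,0,-4,0,0,100]]'
python3 -c "
from h import *
im,W=shot('wrist','w2.png')
k=r.masks_of('sign_card','wrist')[0];print(k['score'],k['rect'])
P=W.reshape(-1,3);p=P[(abs(P[:,0]-.496)<.08)&(abs(P[:,1]-.135)<.08)&(P[:,2]>.155)&(P[:,2]<.18)]
print(len(p),cv2.minAreaRect((p[:,:2]*1000).astype(np.float32)) if len(p) else '',np.percentile(p[:,2],[5,50,95]))
go(.498,-.405,.26,-7.3)
"

```

```text
time_s: 9.7
tcp_pos: [0.495, 0.1348, 0.2535]
eef_rot: [161.3, 90.0, -116.0]
contact_force: [0.4, 1.2, 0.4]
gripper_width: 0.0634
0.59 [254.6, 139.2, 300.9, 278.2]
1592 ((495.487548828125, 133.91424560546875), (99.10663604736328, 8.652753829956055), 82.85469818115234) [0.16418688 0.16896297 0.17020873]
tcp [0.498  0.1362 0.2583] jaw 172.7 j1,j6 [ 37.2 -44.5] tilt [0.0093 0.0043] w 0.071 t 9.8 F [ 0.3 -0.2  0. ]
shift [ -0.41  -6.86 -53.68]
turn [-3.141 -0.014  0.009] shift after turn [-0.17  6.87 53.68]
turn [0.    0.005 0.009] shift after turn [ -0.17  -6.87 -53.68]
```

View pics/w2.png

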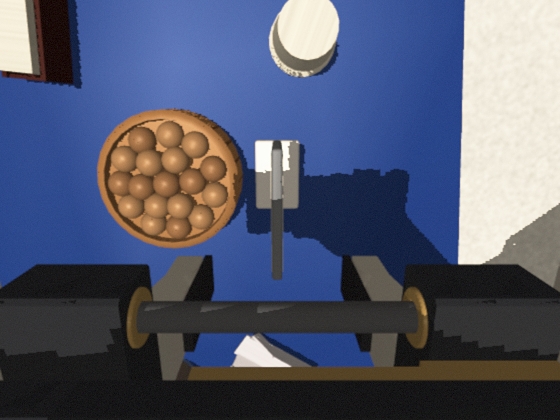

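The sign stands free (card x=277, y 140–280; foot at (277,175)), card top at 0.170 m, square to the row and clear of the round basket. Next is the jar.

```bash
python3 -m creep '[[0,0,0,0,-0.3,-2.5,100],[0,0,0,0,-0.6,-4.8,100],[0,0,0,0,-0.6,-4.8,100],[0,0,0,0,-0.6,-4.8,100],[0,0,0,0,-0.6,-4.8,100],[0,0,0,0,-0.6,-4.8,100],[0,0,0,0,-0.6,-4.8,100],[0,0,0,0,-0.6,-4.8,100]]'
python3 -m creep '[[0,0,0,0,-0.6,-4.8,100],[0,0,0,0,-0.6,-4.8,100],[0,0,0,0,-0.5,-4,100],[0,0,0,0,-0.4,-2.8,100],[0,0,0,0,0,0,100],[0,0,0,0,0,0,100]]'
python3 -c "
from h import *
im,W=shot('wrist','w3.png')
P=W.reshape(-1,3);p=P[(abs(P[:,0]-.498)<.06)&(abs(P[:,1]+.405)<.06)&(P[:,2]>.1)&(P[:,2]<.15)]
c=cv2.minEnclosingCircle((p[:,:2]*1000).astype(np.float32)) if len(p) else 0
print(len(p),c,np.percentile(p[:,2],[5,50,95]))
go(c[0][0]/1000,c[0][1]/1000,.074,-7.3)
"

```

```text
time_s: 10.6
tcp_pos: [0.4935, -0.2308, 0.2524]
eef_rot: [-93.0, 89.9, -10.3]
contact_force: [1.5, 0.4, -0.2]
gripper_width: 0.0874
time_s: 11.2
tcp_pos: [0.4933, -0.3947, 0.2514]
eef_rot: [68.6, 90.0, 151.1]
contact_force: [0.2, -0.5, -0.3]
gripper_width: 0.0877
4029 ((493.42999267578125, -405.1304931640625), 29.880565643310547) [0.12260463 0.12421985 0.12540015]
tcp [ 0.4934 -0.3939  0.2516] jaw 172.6 j1,j6 [-20.9  13.6] tilt [-0.0001  0.0002] w 0.0876 t 11.25 F [-0.1  1.  -0.1]
shift [17.76 -0.14 -1.11]
turn [ 3.14 -0.   -0.  ] shift after turn [17.76  0.14  1.11]
turn [-0.001  0.    -0.   ] shift after turn [17.76 -0.14 -1.11]
```

```bash
python3 -m creep '[[0,0,0,2,-0.1,-1.1,100],[0,0,0,4,0,0,100],[0,0,0,4,0,0,100],[0,0,0,4,0,0,100],[0,0,0,2.5,0,0,100],[0,0,0,1.2,0,0,100],[0,0,0,0,0,0,100],[0,0,0,0,0,0,0]]' 25
python3 -m creep '[[0,0,0,0,0,0,0],[0,0,0,0,0,0,0],[0,0,0,0,0,0,0],[0,0,0,0,0,0,0],[0,0,0,0,0,0,0],[0,0,0,0,0,0,0]]'
python3 -c "
from h import *
go(.5934,-.0197,.1735,-7.3)"
```

```text
time_s: 12.05
tcp_pos: [0.4943, -0.4051, 0.0762]
eef_rot: [-117.2, 89.9, -34.5]
contact_force: [0.1, 0.1, 0.6]
gripper_width: 0.0842
time_s: 12.65
tcp_pos: [0.4935, -0.4054, 0.0755]
eef_rot: [-120.8, 89.9, -38.1]
contact_force: [-1.1, 2.0, 7.3]
gripper_width: 0.0599
tcp [ 0.4935 -0.4054  0.0755] jaw 172.7 j1,j6 [-21.9  14.6] tilt [ 0.0008 -0.0007] w 0.0599 t 12.65 F [-1.1  2.   7.3]
shift [-9.81 -5.   39.52]
turn [3.141e+00 1.000e-03 1.000e-03] shift after turn [ -9.8    5.01 -39.53]
turn [-0.    -0.001  0.001] shift after turn [-9.8  -5.01 39.53]
```

```bash
python3 -m creep '[[0,0,0,-0.6,0,0,0],[0,0,0,-1.5,0,0,0],[0,0,0,-2.5,0,0,0],[0,0,0,-2.7,0,0,0],[0,0,0,-2,-0.2,1.5,0],[0,0,0,-0.7,-0.4,3,0],[0,0,0,0,-0.5,4,0],[0,0,0,0,-0.5,4.3,0]]'
python3 -m creep '[[0,0,0,0,-0.6,4.3,0],[0,0,0,0,-0.6,4.3,0],[0,0,0,0,-0.6,4.3,0],[0,0,0,0,-0.6,4.3,0],[0,0,0,0,-0.5,4,0],[0,0,0,0,-0.5,3,0],[0,0,0,0,-0.3,1.8,0],[0,0,0,0,-0.1,0.6,0]]'
python3 -m creep '[[0,0,0,0,0,0,0],[0,0,0,0,0,0,0]]'
python3 -c "
from h import *
go(.5934,-.0197,.0755,-7.3)
im,W=shot('wrist','w4.png');np.save('wrist4.npy',W)
W=W.reshape(-1,3)
bx=W[(abs(W[:,0]-.574)<.095)&(abs(W[:,1]+.17)<.12)&(W[:,2]>.04)&(W[:,2]<.075)]
print(len(bx),bx[:,1].min(),bx[:,1].max())
"
```

```text
time_s: 13.45
tcp_pos: [0.5251, -0.2792, 0.1744]
eef_rot: [37.7, 90.0, 120.2]
contact_force: [0.7, -0.2, -3.6]
gripper_width: 0.0599
time_s: 14.25
tcp_pos: [0.5972, -0.0195, 0.1741]
eef_rot: [91.0, 89.9, 173.7]
contact_force: [0.2, -0.2, -3.3]
gripper_width: 0.0598
time_s: 14.45
tcp_pos: [0.5966, -0.022, 0.1743]
eef_rot: [111.0, 89.9, -166.4]
contact_force: [-0.0, 0.4, -3.4]
gripper_width: 0.0595
tcp [ 0.5966 -0.022   0.1743] jaw 172.6 j1,j6 [ 16.6 -24. ] tilt [-0.0009 -0.0002] w 0.0595 t 14.45 F [-0.   0.4 -3.4]
shift [9.88 0.34 0.2 ]
turn [ 3.14e+00 -1.00e-03  1.00e-03] shift after turn [ 9.88 -0.35 -0.19]
turn [-0.001 -0.    -0.001] shift after turn [9.88 0.35 0.19]
19497 -0.17802971753130048 -0.0779504421071185
```

View pics/w4.png

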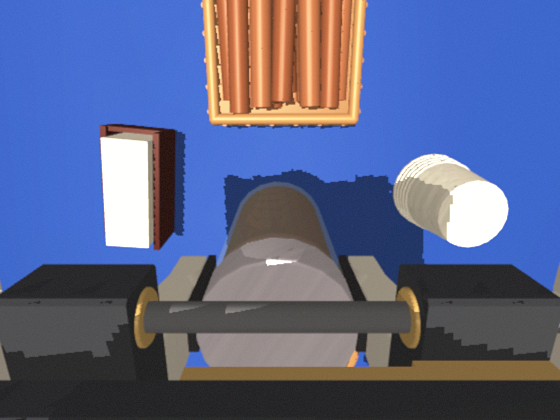

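The jar is held centred between the fingers (280,300). The rectangular basket (285,60) and the cups (450,195) are where they were. Lowering it now.

```bash
python3 -m creep '[[0,0,0,1,0.3,0.2,0],[0,0,0,2.5,0,0,0],[0,0,0,2.5,0,0,0],[0,0,0,2,0,0,0],[0,0,0,1,0,0,0],[0,0,0,0.5,0,0,0],[0,0,0,0.2,0,0,0],[0,0,0,0,0,0,0]]'
python3 -m creep '[[0,0,0,0.1,0,0,0],[0,0,0,0,0,0,0]]'
python3 -m creep '[[0,0,0,0.1,0,0,0],[0,0,0,0,0,0,0]]'
python3 -c "
from h import *
go(.5934,-.0197,.0755,-7.3)"
```

```text
time_s: 15.3
tcp_pos: [0.5948, -0.0189, 0.0781]
eef_rot: [-75.0, 90.0, 7.6]
contact_force: [-0.4, 0.3, -3.6]
gripper_width: 0.0597
time_s: 15.5
tcp_pos: [0.5948, -0.0187, 0.0772]
eef_rot: [-67.0, 89.9, 15.7]
contact_force: [-1.1, -0.5, -3.2]
gripper_width: 0.0598
time_s: 15.7
tcp_pos: [0.5944, -0.0188, 0.0757]
eef_rot: [-63.5, 90.0, 19.1]
contact_force: [0.3, -0.6, -3.3]
gripper_width: 0.0597
tcp [ 0.5944 -0.0188  0.0757] jaw 172.7 j1,j6 [ 17.  -24.3] tilt [0.0003 0.0001] w 0.0597 t 15.7 F [ 0.3 -0.6 -3.3]
shift [ 0.02  0.09 -0.1 ]
turn [ 3.141  0.    -0.   ] shift after turn [ 0.02 -0.09  0.1 ]
turn [-0.001  0.     0.   ] shift after turn [ 0.02  0.09 -0.1 ]
```

```bash
python3 -m creep '[[0,0,0,0.1,0.1,-0.1,0],[0,0,0,0,0,0,0]]'
python3 -m creep '[[0,0,0,0.1,0,0,0],[0,0,0,0,0,0,0]]'
```

```text
time_s: 15.9
tcp_pos: [0.5942, -0.0193, 0.0755]
eef_rot: [-69.1, 89.9, 13.6]
contact_force: [-0.9, 1.9, 2.6]
gripper_width: 0.0596
time_s: 16.1
tcp_pos: [0.5942, -0.0193, 0.0754]
eef_rot: [-75.0, 89.9, 7.7]
contact_force: [-3.9, 3.0, 11.8]
gripper_width: 0.0596
```

```bash
python3 -m creep '[[0,0,0,0,0,0,50],[0,0,0,0,0,0,100],[0,0,0,0,0,0,100],[0,0,0,0,0,0,100],[0,0,0,-0.8,0,0,100],[0,0,0,-3,0,0,100],[0,0,0,-4.5,0,0,100],[0,0,0,-4.5,0,0,100]]'
python3 -m creep '[[0,0,0,-4.3,0,1,100],[0,0,0,-1.4,1,3,100],[0,0,0,0,1.7,4.4,100],[0,0,0,0,1.7,4.4,100],[0,0,0,0,1.7,4.4,100],[0,0,0,0,1.7,4.4,100],[0,0,0,0,1.7,4.4,100],[0,0,0,0,1.7,4.4,100]]'
python3 -m creep '[[0,0,0,0,1.7,4.4,100],[0,0,0,0,1.7,4.4,100],[0,0,0,0,1.7,4,100],[-0.14,0,0,0,1,1.8,100],[-0.14,0,0,0,0,0,100],[-0.14,0,0,0,0,0,100],[-0.14,0,0,0,0,0,100],[-0.14,0,0,0,0,0,100]]'
python3 -c "
from h import *
go(.475,.456,.26,48.5)"
```

```text
time_s: 16.9
tcp_pos: [0.5928, -0.02, 0.203]
eef_rot: [123.0, 89.9, -154.3]
contact_force: [0.8, 0.1, 0.3]
gripper_width: 0.0879
time_s: 17.7
tcp_pos: [0.5202, 0.2977, 0.2593]
eef_rot: [-50.5, 90.0, 32.2]
contact_force: [1.5, 0.2, -0.5]
gripper_width: 0.0878
time_s: 18.5
tcp_pos: [0.479, 0.4487, 0.2589]
eef_rot: [147.0, 90.0, -89.9]
contact_force: [-0.2, -0.4, 0.7]
gripper_width: 0.0876
tcp [0.479  0.4487 0.2589] jaw -146.9 j1,j6 [ 60.1 -27. ] tilt [ 0.     -0.0003] w 0.0876 t 18.5 F [-0.2 -0.4  0.7]
shift [-0.11 -0.06  0.84]
turn [ 2.873 -0.     0.   ] shift after turn [-0.11  0.28 -0.79]
turn [-0.269 -0.    -0.   ] shift after turn [-0.11 -0.28  0.79]
```

```bash
cat > scoop.py <<'E'
from h import *
import sys
cx,cy=float(sys.argv[2]),float(sys.argv[3])
im,W=shot('wrist',sys.argv[1]);W=W.reshape(-1,3)
p=W[(np.hypot(W[:,0]-cx,W[:,1]-cy)<.13)&(W[:,2]>.008)&(W[:,2]<.05)]
print(len(p),cv2.minAreaRect((p[:,:2]*1000).astype(np.float32)))
h=p[(p[:,2]>.03)&(p[:,2]<.05)];m=h[:,:2].mean(0)
u,s,v=np.linalg.svd(p[:,:2]-p[:,:2].mean(0),full_matrices=False);print("pca yaw",np.degrees(np.arctan2(v[0,1],v[0,0])))
E
python3 scoop.py w5.png .509 .426
```

```text
3468 ((502.3249816894531, 425.1953430175781), (60.262638092041016, 186.2349090576172), 49.489742279052734)
pca yaw 140.75656994590963
```

View pics/w5.png

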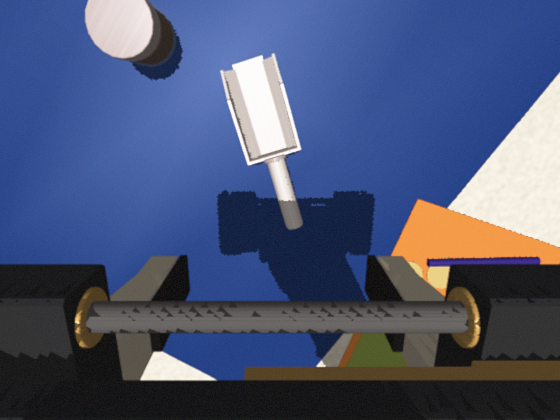

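The scoop's trough is at (260,105) and its handle runs to (293,225), matching the fit: middle (0.502, 0.425), yaw about -40.5°. Next I turn the wrist the long way, so that the later carry turn stays within joint 6's range.

```bash
python3 -m creep '[[-0.143,0,0,0,0,0,100],[-0.143,0,0,0,0,0,100],[-0.143,0,0,0,0,0,100],[-0.143,0,0,0,0,0,100],[-0.143,0,0,0,0,0,100],[-0.143,0,0,0,0,0,100],[-0.143,0,0,0,0,0,100],[-0.143,0,0,0,0,0,100]]'
python3 -m creep '[[-0.143,0,0,0,0,0,100],[-0.143,0,0,0,0,0,100],[-0.143,0,0,0,0,0,100],[-0.143,0,0,0,0,0,100],[-0.143,0,0,0,0,0,100],[-0.143,0,0,0,0,0,100],[-0.143,0,0,0,0,0,100],[-0.143,0,0,0,0,0,100]]'
python3 -m creep '[[-0.143,0,0,0,0,0,80],[-0.143,0,0,0,0,0,80],[-0.143,0,0,0,0,0,80],[-0.143,0,0,0,0,0,80],[-0.143,0,0,0,0,0,80],[-0.143,0,0,0,0,0,80],[-0.143,0,0,0,0,0,80],[-0.13,0,0,0,0,0,80]]'
python3 -c "
from h import *
go(.468,.4545,.10,49.5)
im,W=shot('wrist','w6.png');W=W.reshape(-1,3)
p=W[(np.hypot(W[:,0]-.5,W[:,1]-.425)<.13)&(W[:,2]>.008)&(W[:,2]<.05)];print(len(p))
if len(p)>50: print(cv2.minAreaRect((p[:,:2]*1000).astype(np.float32)))"
```

```text
time_s: 19.35
tcp_pos: [0.4792, 0.4485, 0.2589]
eef_rot: [166.2, 90.0, -5.3]
contact_force: [0.3, 0.6, 0.5]
gripper_width: 0.0877
time_s: 20.15
tcp_pos: [0.4792, 0.4485, 0.2589]
eef_rot: [41.7, 90.0, -64.3]
contact_force: [-0.3, -0.1, 0.5]
gripper_width: 0.0874
time_s: 20.95
tcp_pos: [0.4792, 0.4485, 0.2589]
eef_rot: [-23.0, 90.0, -64.2]
contact_force: [-0.9, -0.3, 0.3]
gripper_width: 0.0702
tcp [0.4792 0.4485 0.2589] jaw 48.8 j1,j6 [ 60.1 168.7] tilt [ 0.     -0.0001] w 0.0702 t 20.95 F [-0.9 -0.3  0.3]
shift [15.89 -0.28 -1.24]
turn [-0.012  0.     0.   ] shift after turn [15.89 -0.27 -1.24]
turn [ 3.13  0.   -0.  ] shift after turn [15.89  0.27  1.24]
2979
((501.4055480957031, 424.5819091796875), (60.13348388671875, 186.3527374267578), 49.31147384643555)
```

```bash
python3 -m creep '[[-0.01,0,0,2,-0.3,-1.3,80],[0,0,0,4.5,0,0,80],[0,0,0,4.5,0,0,80],[0,0,0,4.5,0,0,80],[0,0,0,4,0,0,80],[0,0,0,2.5,0,0,80],[0,0,0,1.5,0,0,80],[0,0,0,0.5,0,0,80]]' 25
python3 -c "
from h import *
go(.4675,.454,.0145,49.4)"
```

```text
time_s: 21.8
tcp_pos: [0.4671, 0.4545, 0.0172]
eef_rot: [-77.2, 89.9, -118.1]
contact_force: [-0.1, -0.1, 0.2]
gripper_width: 0.07
tcp [0.4671 0.4545 0.0172] jaw 49.1 j1,j6 [ 61.3 167.8] tilt [-0.001  -0.0019] w 0.07 t 21.8 F [-0.1 -0.1  0.2]
shift [ 0.27 -0.01  0.06]
turn [-0.005  0.     0.002] shift after turn [ 0.27 -0.01  0.06]
turn [ 3.136e+00  3.000e-03 -1.000e-03] shift after turn [ 0.27  0.01 -0.06]
```

Close on the handle and lift.

```bash
python3 -m creep '[[0,0,0,0.1,0,0,0],[0,0,0,0,0,0,0],[0,0,0,0,0,0,0],[0,0,0,0,0,0,0],[0,0,0,0,0,0,0],[0,0,0,0,0,0,0],[0,0,0,0,0,0,0],[0,0,0,0,0,0,0]]'
python3 -c "
from h import *
go(.4675,.454,.0145,49.4)"
python3 -m creep '[[0,0,0,-0.5,0,0,0],[0,0,0,-1.5,0,0,0],[0,0,0,-3,0,0,0],[0,0,0,-4.5,0,0,0],[0,0,0,-4.5,0,0,0],[0,0,0,-4.5,0,0,0],[0,0,0,-3,0,0,0],[0,0,0,-1,0,0,0]]'
```

```text
time_s: 22.6
tcp_pos: [0.4673, 0.4551, 0.0177]
eef_rot: [135.9, 90.0, 95.2]
contact_force: [-0.3, -0.4, 1.0]
gripper_width: 0.0192
tcp [0.4673 0.4551 0.0177] jaw 49.2 j1,j6 [ 61.3 167.9] tilt [-0.  0.] w 0.0192 t 22.6 F [-0.3 -0.4  1. ]
shift [ 0.32 -0.07  0.08]
turn [-0.003 -0.    -0.   ] shift after turn [ 0.32 -0.07  0.08]
turn [ 3.139 -0.     0.   ] shift after turn [ 0.32  0.07 -0.08]
time_s: 23.4
tcp_pos: [0.4684, 0.4561, 0.2486]
eef_rot: [94.2, 89.6, 53.4]
contact_force: [0.7, -0.4, -0.8]
gripper_width: 0.0187
```

```bash
python3 -m creep '[[0.05,0,0,0,0,0,0],[0.1,0,0,0,0,0,0],[0.14,0,0,0,0,0,0],[0.14,0,0,0,0,0,0],[0.14,0,0,0,0,0,0],[0.14,0,0,0,0,0,0],[0.14,0,0,0,0,0,0],[0.14,0,0,0,0,0,0]]' 35
python3 -m creep '[[0.14,0,0,0,0,0,0],[0.14,0,0,0,0,0,0],[0.14,0,0,0,0,0,0],[0.14,0,0,0,0,0,0],[0.14,0,0,0,0,0,0],[0.14,0,0,0,0,0,0],[0.14,0,0,0,0,0,0],[0.14,0,0,0,0,0,0]]'
python3 -m creep '[[0.14,0,0,0,0,0,0],[0.14,0,0,0,0,0,0],[0.14,0,0,0,0,0,0],[0.14,0,0,0,0,0,0],[0.14,0,0,0,0,0,0],[0.14,0,0,0,0,0,0],[0.14,0,0,0,0,0,0],[0.14,0,0,0,0,0,0]]'
python3 -m creep '[[0.14,0,0,0,0,0,0],[0.14,0,0,0,0,0,0],[0.14,0,0,0,0,0,0],[0.14,0,0,0,0,0,0],[0.14,0,0,0,0,0,0],[0.14,0,0,0,0,0,0],[0.06,0,0,0,0,0,0],[0,0,0,0,0,0,0]]'
python3 -c "
from h import *
ex=np.array([.9919,-.1271]);ey=np.array([.1271,.9919])
g=np.array([.5742,-.1692])-.106*ex-.045*ey;print(g)
go(*g,.25,-7.3)"
```

```text
time_s: 24.2
tcp_pos: [0.467, 0.4546, 0.2424]
eef_rot: [-40.8, 89.9, -138.6]
contact_force: [-0.3, -0.4, -1.0]
gripper_width: 0.0189
time_s: 25.0
tcp_pos: [0.467, 0.4546, 0.2424]
eef_rot: [29.6, 89.9, -132.4]
contact_force: [0.2, 0.1, -1.2]
gripper_width: 0.0187
time_s: 25.8
tcp_pos: [0.467, 0.4546, 0.2424]
eef_rot: [96.1, 89.9, -130.1]
contact_force: [0.3, 0.1, -1.6]
gripper_width: 0.0193
time_s: 26.6
tcp_pos: [0.4671, 0.4546, 0.2424]
eef_rot: [147.4, 89.9, -130.0]
contact_force: [0.6, -0.5, -0.7]
gripper_width: 0.0192
[ 0.4633391 -0.2003629]
tcp [0.4671 0.4546 0.2424] jaw 172.6 j1,j6 [ 61.3 -68.8] tilt [-0.0006 -0.0007] w 0.0192 t 26.6 F [ 0.6 -0.5 -0.7]
shift [ -0.71  -8.11 -64.99]
turn [ 3.139e+00 -1.000e-03  1.000e-03] shift after turn [-0.76  7.95 65.01]
turn [-0.002 -0.001 -0.001] shift after turn [ -0.76  -7.95 -65.01]
```

```bash
python3 -m creep '[[0,0,0,0,-0.2,-1.5,0],[0,0,0,0,-0.4,-3,0],[0,0,0,0,-0.5,-4,0],[0,0,0,0,-0.6,-4.5,0],[0,0,0,0,-0.6,-4.5,0],[0,0,0,0,-0.6,-4.5,0],[0,0,0,0,-0.6,-4.5,0],[0,0,0,0,-0.6,-4.5,0]]'
python3 -m creep '[[0,0,0,0,-0.6,-4.5,0],[0,0,0,0,-0.6,-4.5,0],[0,0,0,0,-0.6,-4.5,0],[0,0,0,0,-0.6,-4.5,0],[0,0,0,0,-0.5,-4.5,0],[0,0,0,0,-0.5,-4.5,0],[0,0,0,0,-0.3,-3.5,0],[0,0,0,0,-0.2,-2,0]]'
python3 -m creep '[[0,0,0,0,0,-1,0],[0,0,0,0,0,0,0],[0,0,0,0,0,0,0]]'
python3 -c "
from h import *
go(.4633,-.2004,.0165,-7.3)
im,W=shot('scene','s3.png');im,W=shot('wrist','w7.png')
W=W.reshape(-1,3)
p=W[(abs(W[:,0]-.467)<.06)&(W[:,1]>-.35)&(W[:,1]<.0)&(W[:,2]>.20)&(W[:,2]<.29)];print(len(p),cv2.minAreaRect((p[:,:2]*1000).astype(np.float32)),p.min(0),p.max(0))"
```

```text
time_s: 27.4
tcp_pos: [0.4673, 0.1398, 0.2428]
eef_rot: [-46.1, 90.0, 36.6]
contact_force: [1.7, 0.1, -1.3]
gripper_width: 0.0191
time_s: 28.2
tcp_pos: [0.4636, -0.1877, 0.2426]
eef_rot: [140.6, 90.0, -136.8]
contact_force: [0.7, 0.8, -1.1]
gripper_width: 0.019
time_s: 28.5
tcp_pos: [0.4633, -0.1947, 0.2426]
eef_rot: [14.1, 90.0, 96.8]
contact_force: [-0.2, 1.2, -0.7]
gripper_width: 0.0192
tcp [ 0.4633 -0.1947  0.2426] jaw 172.6 j1,j6 [-0.4 -7. ] tilt [-0.      0.0002] w 0.0192 t 28.5 F [-0.2  1.2 -0.7]
shift [22.61 -0.07 -0.57]
turn [ 3.14 -0.   -0.  ] shift after turn [22.61  0.07  0.57]
turn [-0.001  0.    -0.   ] shift after turn [22.61 -0.07 -0.57]
9973 ((466.0306701660156, -186.74191284179688), (110.34075927734375, 50.55023193359375), 78.87421417236328) [ 0.43741058 -0.24178682  0.23278065] [ 0.48768001 -0.12773121  0.28993405]
```

View pics/w7.png

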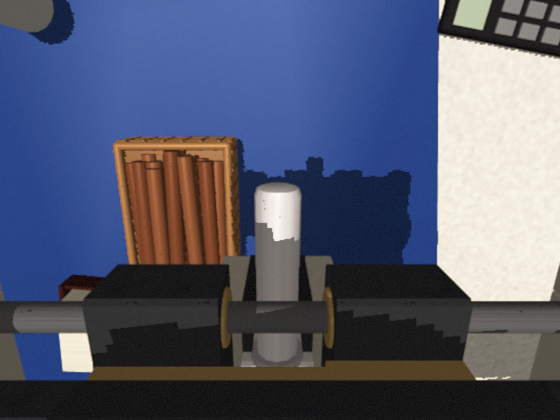

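The handle points along the image's vertical (277,185→260), to the robot's right and parallel to the basket edge (238,140→260). Lowering it now.

```bash
python3 -m creep '[[0,0,0,1,-0.1,-0.6,0],[0,0,0,3,0,0,0],[0,0,0,4,0,0,0],[0,0,0,4,0,0,0],[0,0,0,4,0,0,0],[0,0,0,3,0,0,0],[0,0,0,2,0,0,0],[0,0,0,0.8,0,0,0]]'
python3 -m creep '[[0,0,0,0.2,0,0,0],[0,0,0,0,0,0,0]]'
python3 -c "
from h import *
go(.4633,-.2004,.0165,-7.3)"
```

```text
time_s: 29.4
tcp_pos: [0.4623, -0.2006, 0.022]
eef_rot: [93.2, 89.8, 175.9]
contact_force: [-0.3, -0.0, 0.0]
gripper_width: 0.0194
time_s: 29.6
tcp_pos: [0.4645, -0.2009, 0.0229]
eef_rot: [-101.5, 90.0, -18.8]
contact_force: [-0.2, -0.6, -1.3]
gripper_width: 0.0193
tcp [ 0.4645 -0.2009  0.0229] jaw 172.6 j1,j6 [-1.1 -6.3] tilt [ 0.0005 -0.0002] w 0.0193 t 29.6 F [-0.2 -0.6 -1.3]
shift [0.64 0.12 0.04]
turn [3.141e+00 1.000e-03 0.000e+00] shift after turn [ 0.64 -0.12 -0.04]
turn [-0.001 -0.     0.001] shift after turn [0.64 0.12 0.04]
```

```bash
python3 -m creep '[[0,0,0,0.2,0.1,0,0],[0,0,0,0.2,0,0,0],[0,0,0,0,0,0,0]]'
python3 -m creep '[[0,0,0,0.1,0,0,0],[0,0,0,0,0,0,0]]'
python3 -m creep '[[0,0,0,0.1,0,0,0],[0,0,0,0,0,0,0]]'
```

```text
time_s: 29.9
tcp_pos: [0.4632, -0.2009, 0.019]
eef_rot: [-82.2, 89.9, 0.4]
contact_force: [0.2, 0.6, -1.6]
gripper_width: 0.019
time_s: 30.1
tcp_pos: [0.4632, -0.2009, 0.0178]
eef_rot: [-85.4, 90.0, -2.7]
contact_force: [0.2, -0.5, -0.8]
gripper_width: 0.0192
time_s: 30.3
tcp_pos: [0.4632, -0.2013, 0.017]
eef_rot: [-135.1, 90.0, -52.4]
contact_force: [-0.7, -2.8, 5.5]
gripper_width: 0.0186
```

```bash
python3 -m creep '[[0,0,0,0,0,0,30],[0,0,0,0,0,0,36],[0,0,0,0,0,0,36],[0,0,0,0,0,0,36],[0,0,0,-0.5,0,0,36],[0,0,0,-1.5,0,0,36],[0,0,0,-3,0,0,36],[0,0,0,-4.5,0,0,36]]'
python3 -m creep '[[0,0,0,-4.5,0,0,36],[0,0,0,-4.5,0,0,36],[0,0,0,-4.5,0,0,36],[0,0,0,0,0,-4.5,36],[0,0,0,0,0,-4.5,36],[0,0,0,0,0,-4.5,36],[0,0,0,0,0,0,36],[0,0,0,0,0,0,36]]'
python3 - <<'E'
from h import *
im,W=shot('wrist','w8.png');it,Wt=shot('top','t8.png')
ex=np.array([.9919,-.1271]);ey=np.array([.1271,.9919]);B=np.array([.5742,-.1692])
for nm,A in(("wrist",W),("top",Wt)):
    A=A.reshape(-1,3);A=A[~np.isnan(A[:,0])]
    l=np.stack([(A[:,:2]-B)@ex,(A[:,:2]-B)@ey,A[:,2]],-1)
    s=l[(l[:,0]>-.15)&(l[:,0]<-.066)&(abs(l[:,1])<.11)&(l[:,2]>.01)&(l[:,2]<.05)]
    if len(s): print(nm,"scoop (basket frame mm)",(s.min(0)*1000).round(),(s.max(0)*1000).round(),cv2.minAreaRect((s[:,:2]*1000).astype(np.float32)))
    b=A[(abs(A[:,0]-.574)<.095)&(abs(A[:,1]+.17)<.12)&(A[:,2]>.045)&(A[:,2]<.075)]
    if len(b): print(nm,"rect",cv2.minAreaRect((b[:,:2]*1000).astype(np.float32)))
    q=A[(np.hypot(A[:,0]-.611,A[:,1]-.12)<.09)&(A[:,2]>.04)&(A[:,2]<.07)]
    if len(q): print(nm,"round",cv2.minEnclosingCircle((q[:,:2]*1000).astype(np.float32)))
    j=A[(np.hypot(A[:,0]-.593,A[:,1]+.02)<.05)&(A[:,2]>.11)&(A[:,2]<.14)]
    if len(j): print(nm,"jar",cv2.minEnclosingCircle((j[:,:2]*1000).astype(np.float32)),len(j))
    c=A[(np.hypot(A[:,0]-.496,A[:,1]-.134)<.07)&(A[:,2]>.15)&(A[:,2]<.18)]
    if len(c): print(nm,"sign",cv2.minAreaRect((c[:,:2]*1000).astype(np.float32)))
E
```

```text
time_s: 31.1
tcp_pos: [0.4612, -0.2006, 0.111]
eef_rot: [91.5, 89.7, 174.1]
contact_force: [1.1, 0.1, -1.1]
gripper_width: 0.0317
time_s: 31.9
tcp_pos: [0.4449, -0.3356, 0.2463]
eef_rot: [65.7, 90.0, 148.2]
contact_force: [-0.3, -0.0, 0.3]
gripper_width: 0.0318
wrist scoop (basket frame mm) [-135.  -93.   10.] [-75.  77.  41.] ((-105.94406127929688, -7.7209320068359375), (169.80453491210938, 59.8504753112793), 88.69190216064453)
wrist rect ((524.3947143554688, -137.86590576171875), (48.0870246887207, 19.08576202392578), 73.9310531616211)
top scoop (basket frame mm) [-134.   -5.   10.] [-74.  94.  42.] ((-103.74650573730469, 44.41672134399414), (98.46112060546875, 60.0407600402832), 89.94496154785156)
top rect ((573.961669921875, -168.01583862304688), (168.14805603027344, 119.38507080078125), 82.56047058105469)
top round ((611.0436401367188, 119.7020263671875), 74.776611328125)
top jar ((595.4495239257812, -19.37047576904297), 29.859004974365234) 307
top sign ((496.32025146484375, 133.0904998779297), (98.72932434082031, 8.576301574707031), 82.72415161132812)
```

View pics/w8.png

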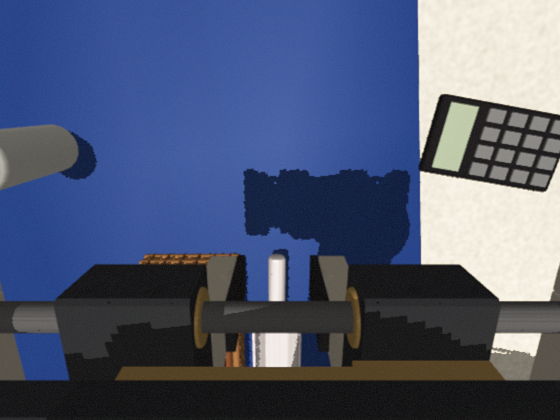

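View pics/t8.png

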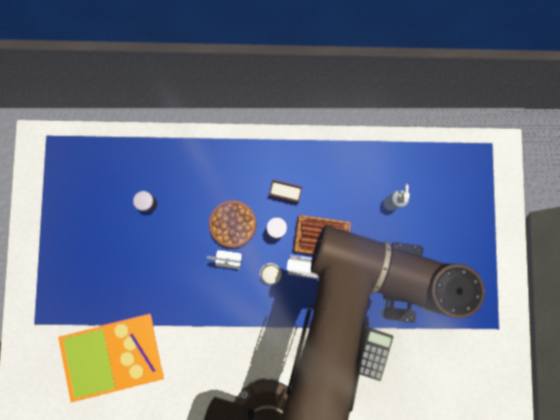

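All in place: the wrist view shows the scoop flat (277,255→365) beside the basket, and the top view shows the sign (228,260), jar (277,228) and scoop (302,267) in place, with nothing else moved. Handing in.

```bash
python3 -c "
from plant import r
print(r.close_job())"
```

```text
the job is handed in; nothing more can be done
None
```

I moved the sign, the jar and the scoop in the order asked and handed the job in after about 32 s of the 72 s allowed. My last checks found nothing wrong. I set each thing down until it touched the counter (about 5 N for the sign and scoop, 12 N for the jar), let go, and left the arm clear of everything.

| Thing | Last check |
|---|---|
| Sign | Upright with the card top at 0.170 m; about 16 mm behind the round basket, within 2 mm of centred and square to the row to within about 0.5° |
| Tall jar | In the row, within about 2 mm of midway between the baskets |
| Scoop | Flat, handle to the robot's right; about 15 mm behind the rectangular basket, within about 2 mm of centred and parallel to within about 1.5° |

Both filled baskets measured within about 1 mm of where they started. I checked the other things on the counter only by eye in the last top picture, and they look unmoved. The arm hid part of the scoop in that picture, so its handle end comes from the last wrist picture alone.

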